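# Load two cells into the slanted battery tube

### The arm

A 7-joint arm with a two-finger parallel gripper is mounted at the origin on the work surface. World frame = base frame: x ahead of the robot, y to its left, z up, the work surface at z = 0. Lengths are in m, angles in rad, forces in N, time in s.
With the tool pointing down it reaches from about 0.425 to 0.95 m from the base axis. Payload 4.7 kg.
Tool frame: the origin (TCP) lies at the very end of the fingers, on their centre line; the grasp point (between the pads) lies 19 mm behind it; x points along the fingers, z is the direction in which the jaws open and shut, and the axes are right-handed (so a half turn about x gives the same grasp; the last joint's range is limited). The gripper opens to 87 mm and grips with 3 to 60 N. Pads are 19 mm wide; open, the fingers measure 117 mm over their backs; the gripper's body (75 mm by 190 mm) begins 51 mm behind the grasp point.
Start: joints at [-1.275, 0.469, -0.049, 1.532, 0.024, 1.141, -0.082], TCP at [0.215, 0.64, 0.198] pointing down, gripper open.
Joint ranges: [-2.59, 2.59], [-0.33, 1.99], [-1.39, 1.29], [0.1, 2.45], [-1.04, 4.18], [0.21, 1.99], [-2.66, 2.66]. Speed limits (rad/s): [2.57, 2.57, 3.14, 3.14, 3.14, 3.14, 3.14].

### API

Orientations are given as a unit quaternion [x, y, z, w].
In Python, from station import read_state, read_camera, camera_info, sign_off gives the robot as it stands.
- The arm moves only by the shell command python3 -m creep 'ROWS'. ROWS is JSON, a list that holds one entry, the list of rows, each a list of 7 numbers: the turn, a rotation vector about the tool's x, y, z in degrees, then the shift along the tool's x, y, z in mm, then the closure, from -1 (fully open) to 1 (shut). A call has 1 to 8 rows; each row is the pose to reach, as a shift and turn from the pose measured when the call began, along the tool's axes at that moment; what a row does not reach only later rows make up. A row lasts 1/10 s, in which the tool goes at most 50 mm and 8.59 degrees, less where a joint would pass 70% of its speed; a pose out of reach is approached as far as the arm can. A call with a gripper value outside its range is refused whole. The fingers move at their own pace and stop on an object; the grip force is fixed at half the most. Time passes only in rows, so rows that repeat a pose let the fingers close. It gives the time, the measured TCP pose, the force and the opening at its end, in the units of the state.
- read_state(): the state, without advancing time (a new reading comes with each control period).
- read_camera(name): name is "scene" or "side" or "wrist"; returns the picture (384x512x3 uint8, red, green, blue); there is no depth.
- camera_info(name): a dict with "fx", "fy", "cx", "cy" (pixels), "R" (3x3) and "t" (3): a world point X has camera coordinates R X + t; the wrist camera has in their place "tool_from_camera" (4x4, takes a point from camera to tool coordinates, whose origin is the TCP and whose axes are the tool frame's). Camera axes: x right, y down, z forward; pixel columns grow to the right and rows downward; lengths in m; the calibration is good to about 2 mm. A picture is of the moment at which its call begins: read the wrist's pose just before it. camera_info takes no time and is no camera call.
- sign_off(): hands the job in, once; it reports no verdict.
The state is a dict: "time": time; "qpos": joint angles; "dq": joint speeds; "joint_efforts": joint torques, N m; "tcp_pos": TCP position; "orientation": TCP orientation; "contact_force": force on the tool from outside, world axes, zero at the start; "wrist_torque": the same for the moment, N m; "grip_width": opening from 0.0 (shut) to 1.0 (fully open).
Only numpy, scipy, OpenCV 4.12 (cv2) and the standard library are available. Lean on these libraries where they do the work, as an engineer would, in place of code of your own. Each camera call takes 0.05 s, during which the arm holds its last target.

### The job

Take the two long battery cells out of the charging rack and feed them, one after the other, into the mouth of the slanted metal battery tube, so that the second pushes the first down; press the second in until the piston at the bottom is fully home and only about 3 mm of the cell stands out of the mouth. Let go of everything at the end, leave the short cell standing in the rack, and do not push the other things on the table about.

Things in the scene. Friction and masses are not known exactly. Their poses are not given: they have to be found in the camera images.
- cell_a_mid (a point): the centre (half-way up and on the axis) of one long battery cell: a plain grey cylinder 18 mm in diameter and 65 mm long, flat at both ends and alike both ways up, about 47 g. It starts upright in a rack well, its foot 12 mm and its top 77 mm above the table. z is its long axis. The two long cells are identical
- cell_b_mid (a point): the centre (half-way up and on the axis) of the other long battery cell: a plain grey cylinder 18 mm in diameter and 65 mm long, flat at both ends and alike both ways up, about 47 g. It starts upright in a rack well, its foot 12 mm and its top 77 mm above the table. z is its long axis. The two long cells are identical
- short_cell_mid (a point): the centre of the short cell, which is not to be moved: a grey cylinder 16 mm in diameter and 45 mm long, upright in the remaining well of the rack, its top 57 mm above the table
- rack: the fixed black charging rack, a block 150 x 50 x 30 mm high; origin at the centre of its underside, x along its length. Three round wells, 20.5 mm wide and 18 mm deep, in a row along x at -45, 0 and +45 mm; the two long cells and the short one stand in them in any order, with free space on both sides across the row (y)
- tube: the bright metal battery tube, fixed, leaning 29 degrees (0.5 rad) from vertical. Origin at the centre of its mouth, in the rim's plane, 150 mm above the table; z points out of the mouth along the axis, up and towards the robot's side; y is level. Bore 20.6 mm, flared over the last 10 mm to 29 mm inside, 35 mm outside at the rim; below that 27 mm outside; 146 mm long, closed below
- holder: the heavy fixed stand that carries the tube: a base 150 x 90 x 12 mm with a short post, origin at the centre of its underside, x along its length; the tube's mouth lies at (-45, 0, 150) mm in this frame. A steel clamp collar, 37 mm across, rings the tube 67 to 85 mm below its rim; the space round the mouth is clear
- piston (a joint): how far (m) the brass piston in the tube has been pushed down. Its face lies 76 mm + this below the rim; it starts at 0 to 0.012 and is fully home, on a hard stop, at 0.051, where two cells stand 3 mm out of the rim. It slides stiffly (5 N, some more when pushed fast), without a spring: it stays where pushed and bears the cells, so a cell let go in the tube slides down to it and stops
- tape_roll_mid (a point): a bystander: the centre of a roll of clear tape lying flat, 72 mm in diameter and 24 mm high, between the rack and the tube's stand
- multimeter: a bystander: a red hand-held meter lying on its back, 170 x 85 x 47 mm; origin at the centre of its underside, x along its length
- screwdriver_grip (a point): a bystander: the handle of a screwdriver lying on the table

How it is judged:
By the outcome, as a careful person would: the job done as asked, in the order asked, and still so for the second after the job is handed in, with the robot touching nothing.
It also fails if it takes over 64 s, if anything falls off the work surface, if the arm or the gripper's body presses on something with over 40 N, if the wrist force passes 120 N, or if a joint passes its speed limit or range.

## Working session

There is one attempt and no reset: what is moved stays moved. The work goes in short steps, Python scripts to look and compute and a shell command to move; the robot and the scene stay as the last step left them, time stands still between calls to the robot, and variables do not carry over. Pictures are saved under pics/ and viewed, and the job is handed in when it is done.

```bash
ls; mkdir -p pics; python3 - <<'E'
from station import *
import cv2
s=read_state();print(s)
for n in ["scene","side","wrist"]:
    im=read_camera(n);cv2.imwrite(f"pics/{n}0.png",im[:,:,::-1])
    print(n,camera_info(n))
E
```

```text
pics
{'time': 0.0, 'qpos': array([-1.27487867,  0.46945746, -0.04861439,  1.53370481,  0.02411452,
        1.14099984, -0.08228239]), 'dq': array([ 6.65896527e-04, -3.83808990e-05,  5.95593657e-04, -3.27829735e-04,
       -3.15792870e-04, -1.32853273e-03,  1.60112240e-03]), 'joint_efforts': array([-3.06458205e-04, -5.07985425e+01, -8.08187714e-02, -2.36149049e+01,
       -6.12713001e-02,  3.82203120e-02,  1.86909347e-04]), 'tcp_pos': array([0.21519269, 0.63908642, 0.19738414]), 'orientation': array([-0.41302427,  0.57480584,  0.41216203,  0.57369997]), 'contact_force': array([-1.61604749,  0.80724124, -0.54179382]), 'wrist_torque': array([-0.01650371, -0.01389774,  0.01641429]), 'grip_width': 1.0009040645272356}
scene {'fx': 433.5729198664059, 'fy': 433.5729198664059, 'cx': 257.26290137417055, 'cy': 194.2269824110461, 'R': array([[-0.8322492 ,  0.55423292, -0.01368003],
       [ 0.31776565,  0.45665398, -0.83095857],
       [-0.45429755, -0.69591164, -0.55616609]]), 't': array([ 0.44266538, -0.07648449,  1.49788898])}
side {'fx': 368.30297754918433, 'fy': 368.30297754918433, 'cx': 251.74316975243724, 'cy': 189.58712761659538, 'R': array([[-0.95617592, -0.29233877,  0.01629894],
       [-0.20223705,  0.61916889, -0.75876878],
       [ 0.21172574, -0.72881268, -0.65115611]]), 't': array([0.52586642, 0.20863696, 0.95851027])}
wrist {'fx': 277.9104526887442, 'fy': 277.9104526887442, 'cx': 252.3115655492455, 'cy': 190.97446803905564, 'tool_from_camera': array([[-5.75694899e-04, -2.82802244e-01,  9.59178065e-01,
        -1.86491609e-01],
       [-1.25718020e-03, -9.59177261e-01, -2.82802761e-01,
         7.88443158e-02],
       [ 9.99999044e-01, -1.36866778e-03,  1.96660075e-04,
         3.40877769e-04],
       [ 0.00000000e+00,  0.00000000e+00,  0.00000000e+00,
         1.00000000e+00]])}
```

View pics/scene0.png

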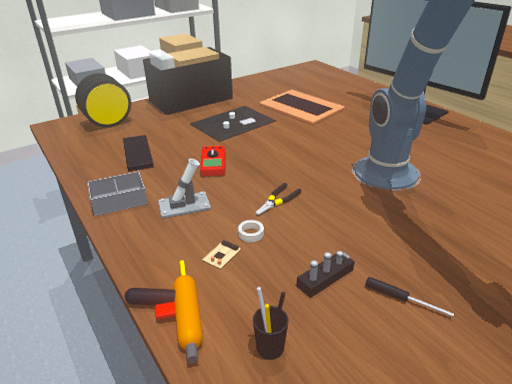

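View pics/side0.png

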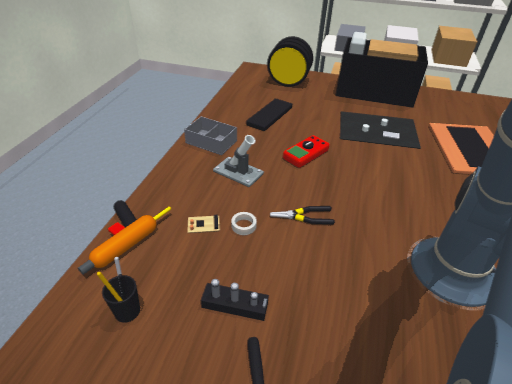

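View pics/wrist0.png

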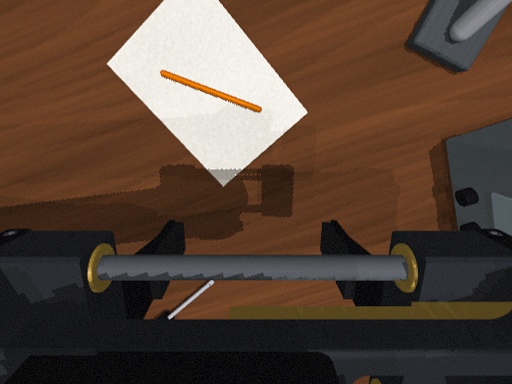

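```bash
cat > h.py <<'E'
import numpy as np, cv2
from station import *
from scipy.optimize import least_squares
from scipy.spatial.transform import Rotation as Ro
def proj(n,X):
    c=camera_info(n);p=c['R']@np.array(X,float)+c['t'];return np.array([c['fx']*p[0]/p[2]+c['cx'],c['fy']*p[1]/p[2]+c['cy']])
def onplane(n,uv,z):
    c=camera_info(n);d=c['R'].T@np.array([(uv[0]-c['cx'])/c['fx'],(uv[1]-c['cy'])/c['fy'],1]);o=-c['R'].T@c['t']
    return o+d*(z-o[2])/d[2]
def crop(src,dst,x,y,w,h,k):
    im=cv2.imread(src)[y:y+h,x:x+w];cv2.imwrite(dst,cv2.resize(im,None,fx=k,fy=k,interpolation=cv2.INTER_CUBIC))
E
python3 - <<'E'
from h import *
crop('pics/scene0.png','pics/s_rack.png',290,240,80,60,10)
crop('pics/scene0.png','pics/s_tube.png',150,150,80,70,8)
crop('pics/side0.png','pics/d_rack.png',195,270,80,60,10)
crop('pics/side0.png','pics/d_tube.png',205,125,70,65,9)
print(proj('scene',[0,0,0]),proj('side',[0,0,0]),proj('scene',[.215,.64,.2]))
for z in (0,.03): print(onplane('scene',(327,275),z),onplane('side',(235,302),z))
E
```

```text
[385.3950434  172.08808895] [453.80482069 269.75487893] [573.70847529 254.82346905]
[0.49795357 0.26464162 0.        ] [0.5115381  0.26190919 0.        ]
[0.52020464 0.28658703 0.03      ] [0.50496866 0.27978861 0.03      ]
```

View pics/s_rack.png

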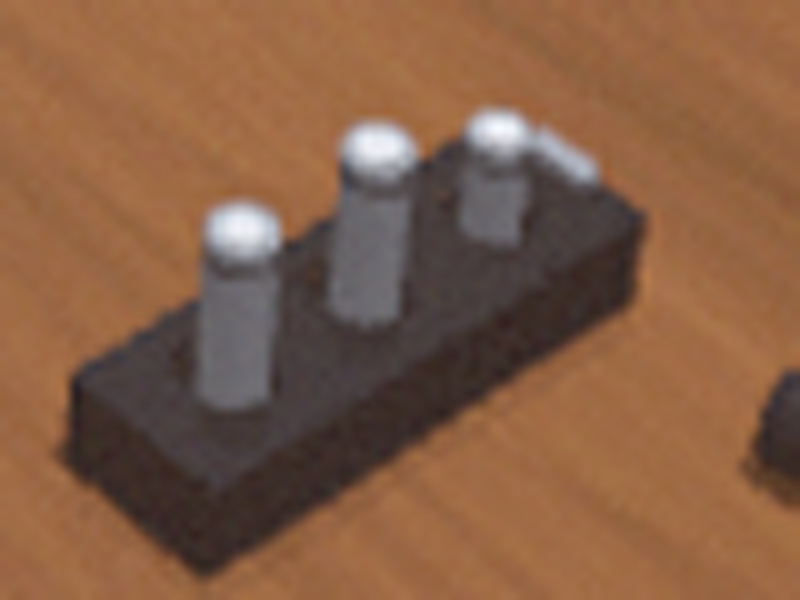

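View pics/s_tube.png

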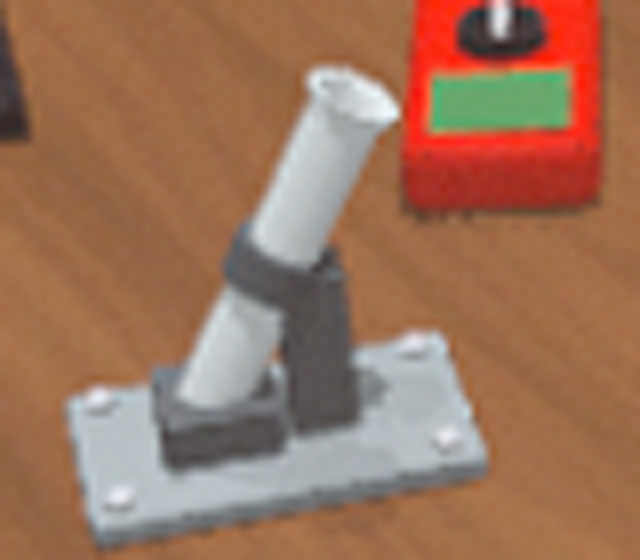

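View pics/d_rack.png

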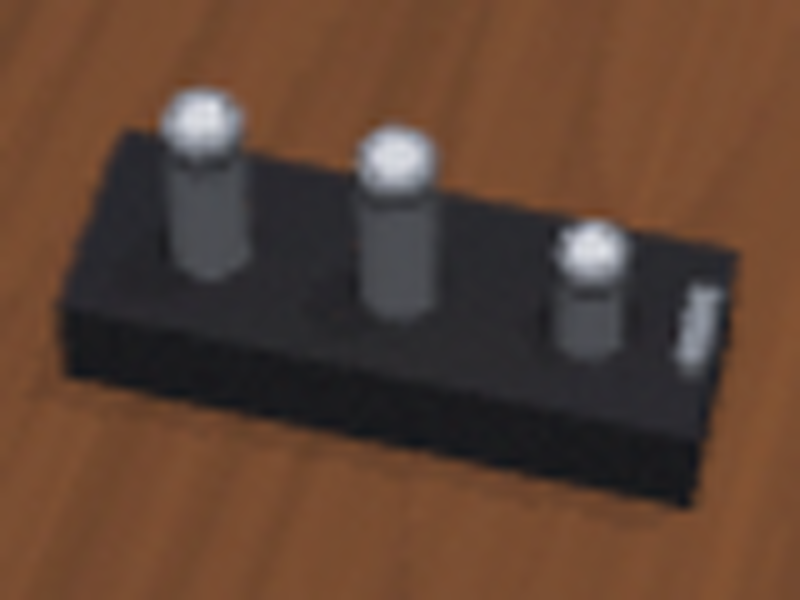

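View pics/d_tube.png

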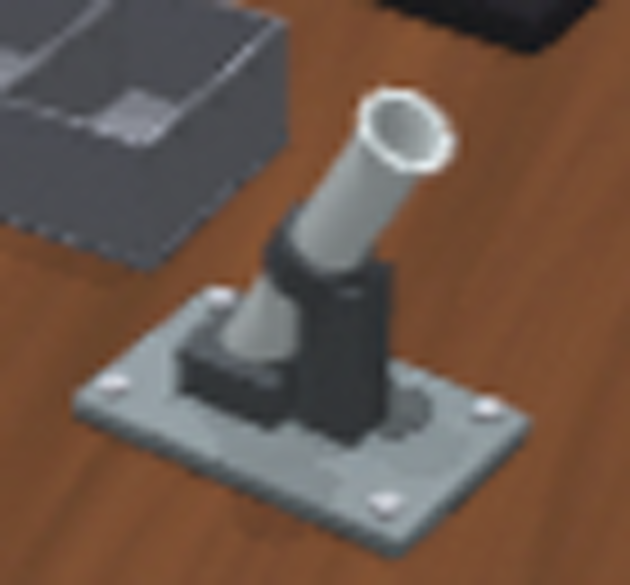

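```bash
cat > fit.py <<'E'
from h import *
def px(l,x,y,k): return [((a+.5)/k-.5+x,(b+.5)/k-.5+y) for a,b in l]
S=lambda l:px(l,290,240,10); D=lambda l:px(l,195,270,10); ST=lambda l:px(l,150,150,8); DT=lambda l:px(l,205,125,9)
# cells
st=S([(242,230),(379,150),(499,132)]);dt=D([(203,122),(397,160),(593,250)])
for a,b,z in zip(st,dt,(.077,.077,.057)):
    print(onplane('scene',a,z).round(4),onplane('side',b,z).round(4))
for n,l in (('scene',S([(75,385),(210,488),(645,220)])),('side',D([(125,130),(70,310),(738,250),(700,435)]))):
    print(n,[onplane(n,p,.03)[:2].round(4) for p in l])
print('mouth',onplane('scene',ST([(354,97)])[0],.15),onplane('side',DT([(406,130)])[0],.15))
for n,l in (('scene',ST([(70,405),(98,528),(488,470),(440,335)])),('side',DT([(75,397),(210,288),(530,420),(395,543)]))):
    print(n,[onplane(n,p,.012)[:2].round(4) for p in l], np.mean([onplane(n,p,.012)[:2] for p in l],0))
print('tape',onplane('scene',(251,231),.024),onplane('side',(244,223),.024))
E
python3 fit.py
```

```text
[0.5533 0.2725 0.077 ] [0.5545 0.2728 0.077 ]
[0.5085 0.2695 0.077 ] [0.5098 0.2691 0.077 ]
[0.4636 0.2652 0.057 ] [0.4649 0.2652 0.057 ]
scene [array([0.586 , 0.2539]), array([0.5808, 0.2981]), array([0.4333, 0.2889])]
side [array([0.5858, 0.2501]), array([0.5792, 0.2994]), array([0.4373, 0.2377]), array([0.4331, 0.2863])]
mouth [ 0.61991662 -0.19998451  0.15      ] [ 0.62137055 -0.2031829   0.15      ]
scene [array([ 0.7215, -0.272 ]), array([ 0.7449, -0.1905]), array([ 0.6081, -0.1404]), array([ 0.5793, -0.2334])] [ 0.66344084 -0.20907658]
side [array([ 0.747 , -0.1929]), array([ 0.7226, -0.2751]), array([ 0.5801, -0.2329]), array([ 0.6067, -0.1486])] [ 0.66410544 -0.21237424]
tape [0.57491499 0.03393033 0.024     ] [0.56430957 0.02929639 0.024     ]
```

```bash
cat >> h.py <<'E'
from math import *
CA=np.array([.5539,.2727,.077]);CB=np.array([.5092,.2693,.077]);RY=radians(4.8)
M=np.array([.6206,-.2015,.15]);HY=radians(-16.5)
U=np.array([-sin(.5)*cos(HY),-sin(.5)*sin(HY),cos(.5)])
def frame(x,z):
    x=np.array(x,float);x/=np.linalg.norm(x);z=np.array(z,float);z=z-x*(z@x);z/=np.linalg.norm(z)
    return np.stack([x,np.cross(z,x),z],1)
def delta(pos,R):
    s=read_state();Rc=Ro.from_quat(s['orientation']).as_matrix()
    rv=np.degrees(Ro.from_matrix(Rc.T@R).as_rotvec());d=1000*Rc.T@(np.array(pos)-s['tcp_pos'])
    print('t',round(s['time'],2),'row',rv.round(2),d.round(1),'|rot|',np.linalg.norm(rv).round(1),'F',s['contact_force'].round(1),'g',round(s['grip_width'],3));return rv,d
RD1=frame([0,0,-1],[-sin(RY),cos(RY),0]);RD2=frame([0,0,-1],[sin(RY),-cos(RY),0])
h=np.array([-sin(HY),cos(HY),0])
RT=[frame(-U,h),frame(-U,-h),frame(-U,np.cross(U,h)),frame(-U,-np.cross(U,h))]
E
python3 - <<'E'
from h import *
s=read_state();print(Ro.from_quat(s['orientation']).as_matrix().round(3))
for R in (RD1,RD2): 
    delta([CA[0],CA[1],.2],R)
    for T in RT: print(np.degrees(Ro.from_matrix(R.T@T).magnitude()).round(1))
E
```

```text
[[-0.    -0.948  0.319]
 [-0.001  0.319  0.948]
 [-1.    -0.    -0.001]]
t 0.15 row [-2.341e+01 -8.000e-02 -1.000e-02] [  -2.  -437.9 -239.3] |rot| 23.4 F [ 1.1  1.1 -0. ] g 1.001
35.6
159.4
73.8
113.7
t 0.15 row [ 1.5659e+02 -2.0000e-02  1.2000e-01] [  -2.  -437.9 -239.3] |rot| 156.6 F [ 1.1  1.1 -0. ] g 1.001
159.4
35.6
113.7
73.8
```

```bash
python3 -m creep '[[[-8,0,0,-2,-150,-80,-1],[-16,0,0,-2,-300,-160,-1],[-23.4,0,0,-2,-438,-239,-1],[-23.4,0,0,-2,-438,-239,-1],[-23.4,0,0,-2,-438,-239,-1],[-23.4,0,0,-2,-438,-239,-1],[-23.4,0,0,-2,-438,-239,-1],[-23.4,0,0,-2,-438,-239,-1]]]'; python3 - <<'E'
from h import *
delta([CA[0],CA[1],.13],RD1)
E
```

```text
time: 0.95
tcp_pos: [0.4879, 0.3442, 0.1997]
orientation: [0.521, -0.479, -0.52, -0.478]
contact_force: [0.2, 0.7, 0.6]
grip_width: 0.997
t 0.95 row [-0.   -0.08 -0.04] [ 69.7 -59.9 -76.7] |rot| 0.1 F [0.2 0.7 0.6] g 0.997
```

```bash
python3 -m creep '[[[0,0,0,10,-60,-77,-1],[0,0,0,30,-60,-77,-1],[0,0,0,60,-60,-77,-1],[0,0,0,70,-60,-77,-1],[0,0,0,70,-60,-77,-1]]]'; python3 - <<'E'
from h import *
delta([CA[0],CA[1],.045],RD1)
s=read_state();im=read_camera('wrist');cv2.imwrite('pics/w1.png',im[:,:,::-1])
c=camera_info('wrist');T=c['tool_from_camera'];R=Ro.from_quat(s['orientation']).as_matrix()
for P in (CA,CB,CA-[0,0,.047],CB-[0,0,.047]):
    p=np.linalg.inv(T)@np.append(R.T@(P-s['tcp_pos']),1);print(c['fx']*p[0]/p[2]+c['cx'],c['fy']*p[1]/p[2]+c['cy'])
E
```

```text
time: 1.45
tcp_pos: [0.5521, 0.2728, 0.1279]
orientation: [-0.52, 0.48, 0.521, 0.476]
contact_force: [-0.9, 0.2, 0.6]
grip_width: 1.002
t 1.45 row [ 0.07 -0.14 -0.3 ] [82.9 -2.2 -0.1] |rot| 0.3 F [-0.9  0.2  0.6] g 1.002
251.24061301792844 202.3040604185453
251.59343735912262 152.6227239494571
251.50401879448435 188.2926810153393
251.81218409419856 145.9154247943869
```

View pics/w1.png

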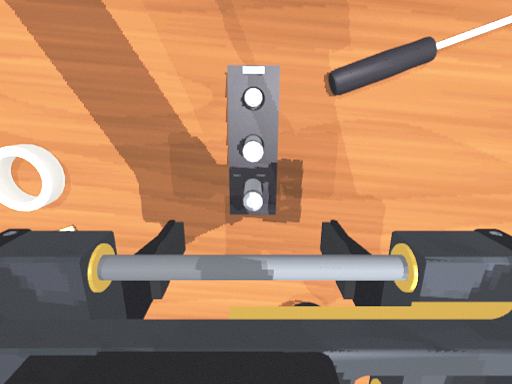

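```bash
python3 -m creep '[[[0,0,0,20,-2.5,1,-1],[0,0,0,50,-2.5,1,-1],[0,0,0,75,-2.5,1,-1],[0,0,0,83,-2.5,1,-1],[0,0,0,83,-2.5,1,-1],[0,0,0,83,-2.5,1,0.2],[0,0,0,83,-2.5,1,0.5],[0,0,0,83,-2.5,1,1]]]';python3 -m creep '[[[0,0,0,0,0,0,1],[0,0,0,0,0,0,1],[0,0,0,0,0,0,1],[0,0,0,0,0,0,1]]]'; python3 - <<'E'
from h import *
delta([CA[0],CA[1],.045],RD1)
E
```

```text
time: 2.3
tcp_pos: [0.5559, 0.2757, 0.048]
orientation: [-0.521, 0.478, 0.521, 0.478]
contact_force: [-1.0, 0.1, 0.0]
grip_width: 0.81
time: 2.7
tcp_pos: [0.5559, 0.2756, 0.048]
orientation: [-0.521, 0.478, 0.521, 0.478]
contact_force: [0.1, -0.8, -0.3]
grip_width: 0.445
t 2.7 row [ 0.14  0.01 -0.  ] [ 3.   2.3 -2.7] |rot| 0.1 F [ 0.1 -0.8 -0.3] g 0.445
```

```bash
python3 -m creep '[[[0,0,0,1,1,-1.5,0.3],[0,0,0,2,2,-2,0.3],[0,0,0,2,2,-2,0.3],[0,0,0,2,2,-2,0.3]]]'; python3 - <<'E'
from h import *
delta([CA[0],CA[1],.045],RD1)
im=read_camera('wrist');cv2.imwrite('pics/w2.png',im[:,:,::-1])
E
```

```text
time: 3.1
tcp_pos: [0.554, 0.2735, 0.0459]
orientation: [-0.521, 0.478, 0.521, 0.478]
contact_force: [0.2, -0.2, -0.8]
grip_width: 0.355
t 3.1 row [ 0.14  0.01 -0.01] [ 0.9  0.1 -0.7] |rot| 0.1 F [ 0.2 -0.2 -0.8] g 0.355
```

View pics/w2.png

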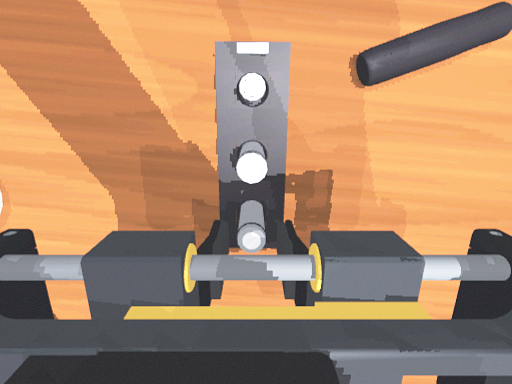

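```bash
python3 -m creep '[[[0,0,0,0,0,0,1],[0,0,0,0,0,0,1],[0,0,0,0,0,0,1],[0,0,0,0,0,0,1],[0,0,0,0,0,0,1]]]'; python3 -m creep '[[[0,0,0,-10,0,0,1],[0,0,0,-30,0,0,1],[0,0,0,-60,0,0,1],[0,0,0,-100,0,0,1],[0,0,0,-150,0,0,1],[0,0,0,-190,0,0,1],[0,0,0,-190,0,0,1]]]';  python3 - <<'E'
from h import *
for k in (53,80): delta(M+U*(k/1000),RT[0])
im=read_camera('wrist');cv2.imwrite('pics/w3.png',im[:,:,::-1])
E
```

```text
time: 3.65
tcp_pos: [0.5541, 0.2735, 0.046]
orientation: [-0.521, 0.478, 0.521, 0.478]
contact_force: [0.9, -0.5, -0.8]
grip_width: 0.185
time: 4.35
tcp_pos: [0.5575, 0.2753, 0.244]
orientation: [0.522, -0.473, -0.52, -0.483]
contact_force: [0.7, 0.9, 0.2]
grip_width: 0.186
t 4.35 row [ 20.85   5.82 -27.66] [  44.6    2.4 -471.4] |rot| 35.1 F [0.7 0.9 0.2] g 0.186
t 4.35 row [ 20.85   5.82 -27.66] [  20.8   14.1 -466.6] |rot| 35.1 F [0.7 0.9 0.2] g 0.186
```

View pics/w3.png

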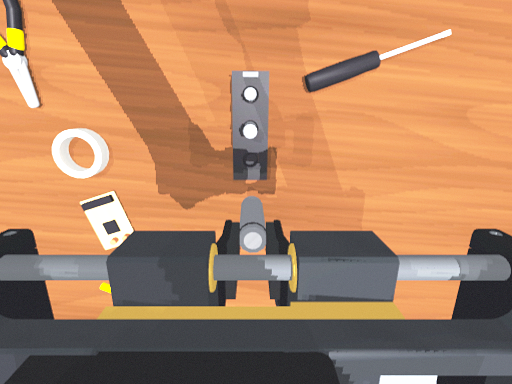

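```bash
python3 -m creep '[[[4,1,-6,0,15,-80,1],[8,2,-12,0,15,-160,1],[12,3,-17,0,15,-240,1],[16,4.5,-22,5,18,-320,1],[20.8,5.8,-27.7,10,20,-400,1],[20.8,5.8,-27.7,10,20,-460,1],[20.8,5.8,-27.7,10,20,-465,1],[20.8,5.8,-27.7,10,20,-465,1]]]';  python3 - <<'E'
from h import *
for k in (53,80): delta(M+U*(k/1000),RT[0])
E
```

```text
time: 5.2
tcp_pos: [0.57, -0.1269, 0.2296]
orientation: [-0.551, 0.446, 0.272, 0.651]
contact_force: [1.6, 1.0, -0.6]
grip_width: 0.189
t 5.2 row [ 0.22 -0.17 -0.3 ] [ 50.3 -23.1 -57.1] |rot| 0.4 F [ 1.6  1.  -0.6] g 0.189
t 5.2 row [ 0.22 -0.17 -0.3 ] [ 23.3 -22.9 -57.2] |rot| 0.4 F [ 1.6  1.  -0.6] g 0.189
```

```bash
python3 -m creep '[[[0,0,0,0,-12,-35,1],[0,0,0,0,-23,-57,1],[0,0,0,10,-23,-57,1],[0,0,0,20,-23,-57,1],[0,0,0,23,-23,-57,1],[0,0,0,23,-23,-57,1]]]';  python3 - <<'E'
from h import *
for k in (33,): delta(M+U*(k/1000),RT[0])
for n in ["scene","side","wrist"]:
    im=read_camera(n);cv2.imwrite(f"pics/{n}1.png",im[:,:,::-1])
crop('pics/scene1.png','pics/s1.png',140,110,90,80,8)
crop('pics/side1.png','pics/d1.png',205,90,90,80,8)
E
```

```text
time: 5.8
tcp_pos: [0.5834, -0.1884, 0.2185]
orientation: [-0.551, 0.446, 0.273, 0.65]
contact_force: [0.1, -0.8, -0.7]
grip_width: 0.184
t 5.8 row [ 0.37 -0.12 -0.5 ] [46.  -2.1 -1.9] |rot| 0.6 F [ 0.1 -0.8 -0.7] g 0.184
```

View pics/s1.png

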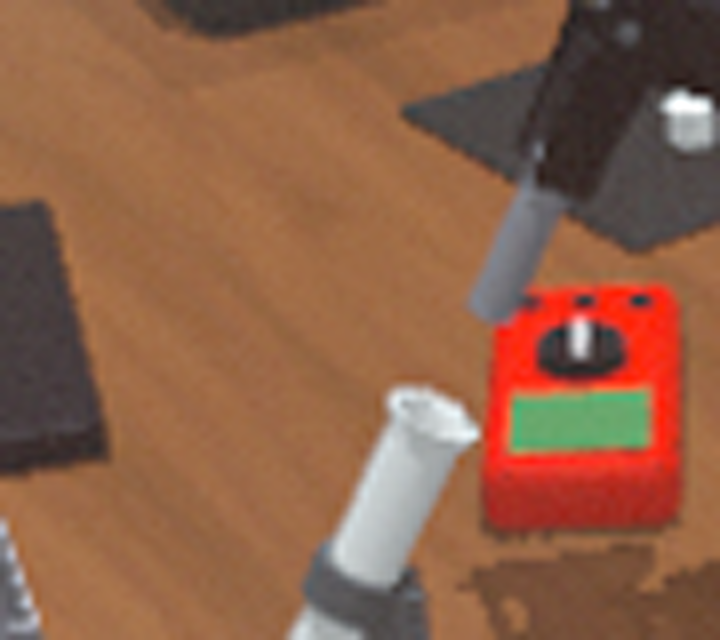

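View pics/d1.png

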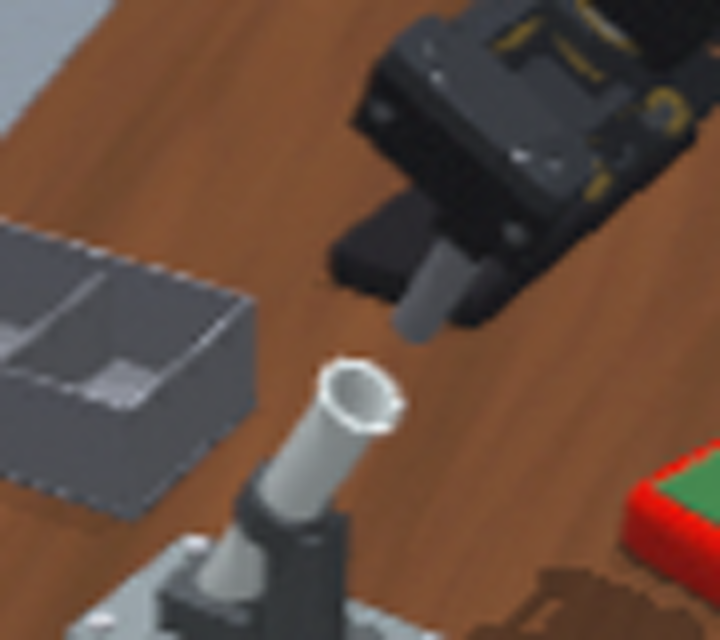

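View pics/wrist1.png

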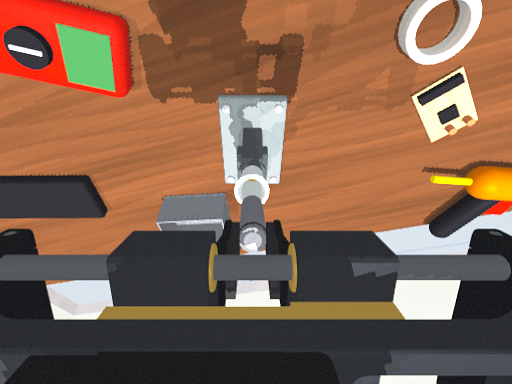

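```bash
python3 - <<'E'
from h import *
s=read_state();R=Ro.from_quat(s['orientation']).as_matrix();p=s['tcp_pos']
for n,x,y in (('scene',140,110),('side',205,90)):
    f=lambda P:((proj(n,P)-[x,y]+.5)*8-.5).round(0)
    print(n,'tip',f(p+R[:,0]*.034),'fing',f(p),'mouth',f(M),'M-.07',f(M-U*.067), 'M+.08',f(M+U*.045),'y5mm',f(M+h*.005)-f(M),'x5',f(M+.005*np.cross(U,h))-f(M))
E
```

```text
scene tip [482. 310.] fing [519. 229.] mouth [430. 416.] M-.07 [360. 567.] M+.08 [479. 311.] y5mm [3. 6.] x5 [13.  4.]
side tip [411. 327.] fing [450. 270.] mouth [361. 398.] M-.07 [293. 497.] M+.08 [411. 327.] y5mm [-7.  6.] x5 [10.  9.]
```

```bash
python3 - <<'E'
from h import *
s=read_state();R=Ro.from_quat(s['orientation']).as_matrix();p=s['tcp_pos']
c=camera_info('wrist');T=np.linalg.inv(c['tool_from_camera'])
def w(q):
    q=T@np.append(q,1);return (np.array([c['fx']*q[0]/q[2]+c['cx'],c['fy']*q[1]/q[2]+c['cy']]).round(1))
print('mouth',w(R.T@(M-p)),'+y2',w(R.T@(M-p)+[0,.002,0]),'+x2',w(R.T@(M-p)+[.002,0,0]),'tip',w([.034,0,0]),'top',w([-.031,0,0]))
print('bottom base bolts')
crop('pics/wrist1.png','pics/w4.png',200,90,100,170,4)
E
```

```text
mouth [251.  191.3] +y2 [251.  189.4] +x2 [251.  190.7] tip [252.  206.1] top [251.9 241.4]
bottom base bolts
```

View pics/w4.png

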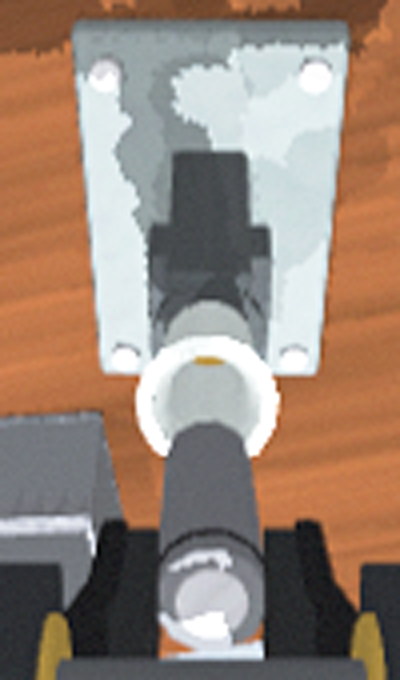

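```bash
python3 -m creep '[[[0.4,0,-0.5,10,-3,-1,1],[0.4,0,-0.5,20,-3,-1,1],[0.4,0,-0.5,30,-3,-1,1],[0.4,0,-0.5,40,-3,-1,1],[0.4,0,-0.5,46,-3,-1,1],[0.4,0,-0.5,50,-3,-1,1]]]';  python3 - <<'E'
from h import *
for k in (33,): delta(M+U*(k/1000),RT[0])
for n in ["scene","side","wrist"]:
    im=read_camera(n);cv2.imwrite(f"pics/{n}2.png",im[:,:,::-1])
crop('pics/scene2.png','pics/s2.png',160,120,70,60,8)
crop('pics/side2.png','pics/d2.png',205,90,70,60,8)
a=cv2.imread('pics/s2.png');b=cv2.imread('pics/d2.png');w=cv2.resize(cv2.imread('pics/wrist2.png')[90:260,180:320],(395,480))
cv2.imwrite('pics/c2.png',cv2.resize(np.hstack([a,b]),(800,343)));cv2.imwrite('pics/w5.png',w)
E
```

```text
time: 6.55
tcp_pos: [0.6089, -0.198, 0.1767]
orientation: [-0.55, 0.445, 0.268, 0.654]
contact_force: [0.0, -0.4, -0.5]
grip_width: 0.188
t 6.55 row [-0.11 -0.14  0.11] [-3.8  2.1 -0. ] |rot| 0.2 F [ 0.  -0.4 -0.5] g 0.188
```

View pics/c2.png

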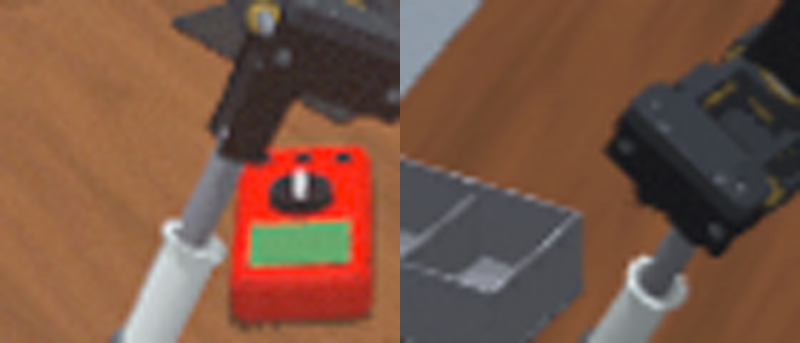

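View pics/w5.png

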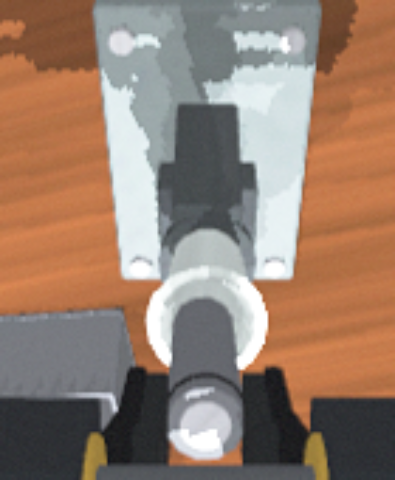

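```bash
python3 -m creep '[[[0,0,0,3,1,0,1],[0,0,0,6,1,0,1],[0,0,0,9,1,0,1],[0,0,0,9,1,0,1]]]';  python3 - <<'E'
from h import *
for k in (33,): delta(M+U*(k/1000),RT[0])
s=read_state();print(Ro.from_quat(s['orientation']).as_matrix().T@s['contact_force'])
E
```

```text
time: 7.1
tcp_pos: [0.6122, -0.1989, 0.1687]
orientation: [-0.55, 0.445, 0.268, 0.654]
contact_force: [0.5, 0.5, -0.9]
grip_width: 0.187
t 7.1 row [-0.1  -0.13  0.13] [-12.4   1.2  -0.1] |rot| 0.2 F [ 0.5  0.5 -0.9] g 0.187
[0.94221361 0.17485897 0.57729652]
```

```bash
python3 -m creep '[[[0,0,0,4,0,0,1],[0,0,0,8,0,0,1],[0,0,0,12,0,0,1],[0,0,0,14,0,0,1],[0,0,0,14,0,0,1]]]';  python3 - <<'E'
from h import *
for k in (33,): delta(M+U*(k/1000),RT[0])
s=read_state();print(Ro.from_quat(s['orientation']).as_matrix().T@s['contact_force'])
E
```

```text
time: 7.6
tcp_pos: [0.6186, -0.2009, 0.1559]
orientation: [-0.55, 0.445, 0.268, 0.654]
contact_force: [-0.4, 0.5, -0.7]
grip_width: 0.188
t 7.6 row [-0.11 -0.14  0.09] [-26.8   0.9  -0.1] |rot| 0.2 F [-0.4  0.5 -0.7] g 0.188
[0.3255605  0.79997852 0.37751818]
```

```bash
python3 -m creep '[[[0,0,0,0,0,0,0],[0,0,0,0,0,0,0],[0,0,0,0,0,0,0],[0,0,0,0,0,0,0],[0,0,0,0,0,0,0]]]'; python3 -m creep '[[[0,0,0,-20,0,0,0],[0,0,0,-60,0,0,-0.2],[0,0,0,-100,0,0,-1],[0,0,0,-100,0,0,-1],[0,0,0,-100,0,0,-1]]]';  python3 - <<'E'
from h import *
for n in ["scene","side","wrist"]:
    im=read_camera(n);cv2.imwrite(f"pics/{n}3.png",im[:,:,::-1])
crop('pics/scene3.png','pics/s2.png',160,120,70,60,8)
crop('pics/side3.png','pics/d2.png',205,90,70,60,8)
a=cv2.imread('pics/s2.png');b=cv2.imread('pics/d2.png');w=cv2.resize(cv2.imread('pics/wrist3.png')[90:260,180:320],(395,480))
cv2.imwrite('pics/c3.png',cv2.resize(np.hstack([a,b]),(800,343)));cv2.imwrite('pics/w6.png',w)
delta([CB[0],CB[1],.2],RD1)
E
```

```text
time: 8.1
tcp_pos: [0.6186, -0.2009, 0.1561]
orientation: [-0.55, 0.445, 0.268, 0.654]
contact_force: [-0.1, 0.4, 0.4]
grip_width: 0.481
time: 8.6
tcp_pos: [0.5729, -0.1867, 0.2449]
orientation: [-0.551, 0.444, 0.268, 0.654]
contact_force: [0.8, 0.0, -0.7]
grip_width: 0.777
t 8.75 row [-20.97  -5.46  28.27] [-55.  187.6 419. ] |rot| 35.6 F [-0.3  0.1 -0.3] g 0.913
```

View pics/c3.png

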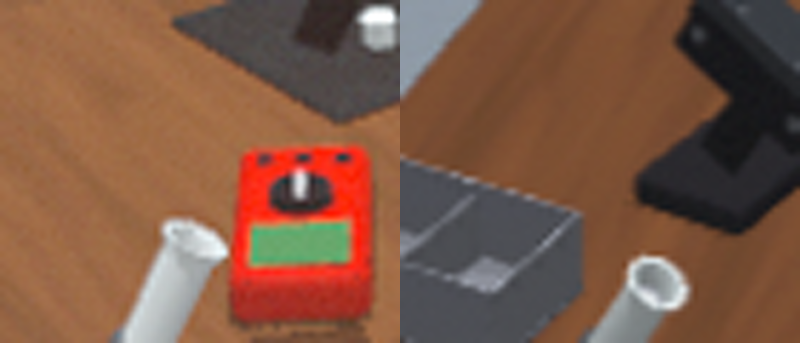

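View pics/w6.png

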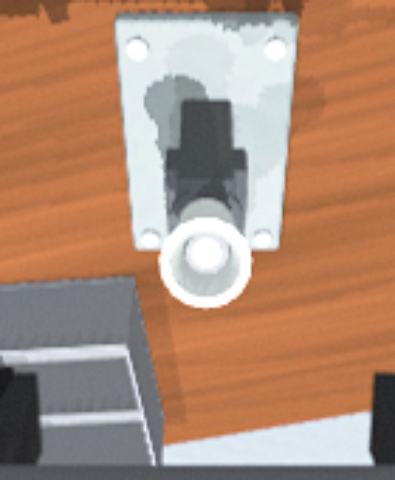

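```bash
python3 -m creep '[[[-3,-1,5,-25,40,80,-1],[-6,-2,10,-45,80,160,-1],[-10,-3,15,-65,115,240,-1],[-15,-4,20,-60,150,320,-1],[-21,-5.5,28.3,-55,188,419,-1],[-21,-5.5,28.3,-55,188,419,-1],[-21,-5.5,28.3,-55,188,419,-1],[-21,-5.5,28.3,-55,188,419,-1]]]';  python3 - <<'E'
from h import *
delta([CB[0],CB[1],.13],RD1)
E
```

```text
time: 9.55
tcp_pos: [0.5144, 0.2071, 0.2072]
orientation: [-0.52, 0.48, 0.521, 0.478]
contact_force: [1.3, -0.1, 0.2]
grip_width: 1.003
t 9.55 row [-0.01 -0.02 -0.18] [77.1 -0.3 62.5] |rot| 0.2 F [ 1.3 -0.1  0.2] g 1.003
```

```bash
python3 -m creep '[[[0,0,0,5,0,40,-1],[0,0,0,20,0,62,-1],[0,0,0,50,0,62,-1],[0,0,0,75,0,62,-0.4],[0,0,0,77,0,62,-0.2],[0,0,0,77,0,62,0],[0,0,0,77,0,62,0]]]';  python3 - <<'E'
from h import *
delta([CB[0],CB[1],.046],RD1)
im=read_camera('wrist');cv2.imwrite('pics/w7.png',im[:,:,::-1])
E
```

```text
time: 10.25
tcp_pos: [0.51, 0.2689, 0.1309]
orientation: [-0.52, 0.479, 0.521, 0.479]
contact_force: [0.3, 0.4, 0.8]
grip_width: 0.721
t 10.25 row [-0.06  0.02 -0.1 ] [85.   0.6  0.4] |rot| 0.1 F [0.3 0.4 0.8] g 0.721
```

View pics/w7.png

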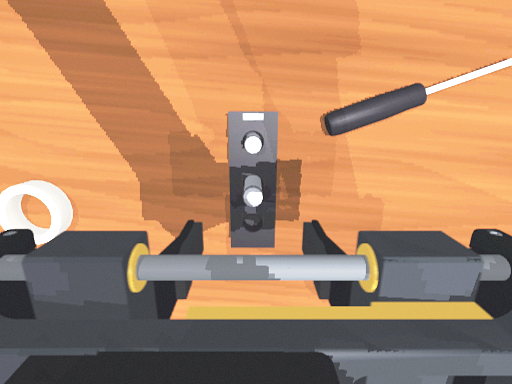

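```bash
python3 -m creep '[[[0,0,0,25,0.5,0.5,0],[0,0,0,60,0.5,0.5,0],[0,0,0,78,0.5,0.5,0],[0,0,0,84,0.5,0.5,0.3],[0,0,0,85,0.5,0.5,0.3],[0,0,0,85,0.5,0.5,0.3]]]';  python3 - <<'E'
from h import *
delta([CB[0],CB[1],.046],RD1)
E
```

```text
time: 10.9
tcp_pos: [0.5106, 0.2701, 0.0477]
orientation: [-0.52, 0.478, 0.52, 0.48]
contact_force: [0.5, -0.7, -0.0]
grip_width: 0.371
t 10.9 row [-0.06  0.11  0.07] [ 1.7  1.4 -0.7] |rot| 0.1 F [ 0.5 -0.7 -0. ] g 0.371
```

```bash
python3 -m creep '[[[0,0,0,1.7,1.4,-0.5,0.3],[0,0,0,1.7,1.4,-0.5,0.3],[0,0,0,1.7,1.4,-0.5,1],[0,0,0,1.7,1.4,-0.5,1],[0,0,0,1.7,1.4,-0.5,1],[0,0,0,1.7,1.4,-0.5,1],[0,0,0,1.7,1.4,-0.5,1],[0,0,0,1.7,1.4,-0.5,1]]]';python3 -m creep '[[[0,0,0,-10,0,0,1],[0,0,0,-30,0,0,1],[0,0,0,-60,0,0,1],[0,0,0,-100,0,0,1],[0,0,0,-150,0,0,1],[0,0,0,-190,0,0,1],[0,0,0,-190,0,0,1]]]';  python3 - <<'E'
from h import *
delta(M+U*.08,RT[0])
E
```

```text
time: 11.7
tcp_pos: [0.5094, 0.2696, 0.0462]
orientation: [-0.52, 0.478, 0.52, 0.48]
contact_force: [-0.2, 0.2, 2.3]
grip_width: 0.186
time: 12.4
tcp_pos: [0.5125, 0.2708, 0.2434]
orientation: [0.521, -0.474, -0.519, -0.484]
contact_force: [0.4, -0.1, -1.0]
grip_width: 0.184
t 12.4 row [ 20.61   5.89 -27.67] [  19.8  -32.9 -465.9] |rot| 35.0 F [ 0.4 -0.1 -1. ] g 0.184
```

```bash
python3 -m creep '[[[4,1,-6,0,-5,-80,1],[8,2,-12,0,-10,-160,1],[12,3,-17,0,-15,-240,1],[16,4.5,-22,5,-20,-320,1],[20.6,5.9,-27.7,10,-28,-400,1],[20.6,5.9,-27.7,10,-30,-460,1],[20.6,5.9,-27.7,10,-33,-466,1],[20.6,5.9,-27.7,10,-33,-466,1]]]';  python3 - <<'E'
from h import *
delta(M+U*.08,RT[0])
E
```

```text
time: 13.2
tcp_pos: [0.5716, -0.1237, 0.2321]
orientation: [-0.55, 0.444, 0.27, 0.654]
contact_force: [0.9, 1.2, -1.4]
grip_width: 0.185
t 13.2 row [ 0.    0.04 -0.01] [ 25.1 -21.3 -60.7] |rot| 0.0 F [ 0.9  1.2 -1.4] g 0.185
```

```bash
python3 -m creep '[[[0,0,0,0,-12,-35,1],[0,0,0,0,-22,-61,1],[0,0,0,10,-22,-61,1],[0,0,0,20,-22,-61,1],[0,0,0,25,-22,-61,1],[0,0,0,25,-22,-61,1],[0,0,0,25,-22,-61,1]]]';  python3 - <<'E'
from h import *
delta(M+U*.033,RT[0])
im=read_camera('wrist');cv2.imwrite('pics/w8.png',cv2.resize(im[90:260,180:320,::-1],(395,480)))
E
```

```text
time: 13.9
tcp_pos: [0.5842, -0.1904, 0.2204]
orientation: [-0.55, 0.444, 0.271, 0.654]
contact_force: [-0.3, 0.8, -0.7]
grip_width: 0.189
t 13.9 row [ 0.05  0.06 -0.05] [47.   0.3 -0.4] |rot| 0.1 F [-0.3  0.8 -0.7] g 0.189
```

View pics/w8.png

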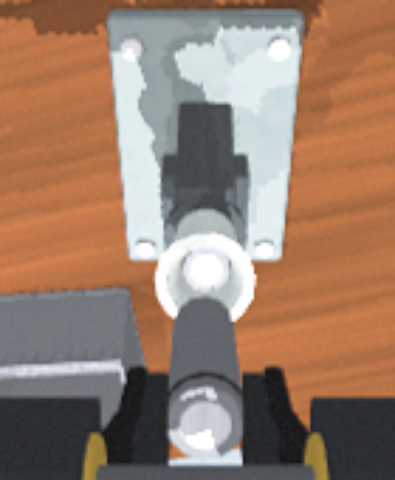

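```bash
python3 -m creep '[[[0,0,0,12,-1,-0.4,1],[0,0,0,25,-1,-0.4,1],[0,0,0,38,-1,-0.4,1],[0,0,0,48,-1,-0.4,1],[0,0,0,54,-1,-0.4,1],[0,0,0,58,-1,-0.4,1],[0,0,0,60,-1,-0.4,1],[0,0,0,60,-1,-0.4,1]]]';  python3 - <<'E'
from h import *
delta(M+U*.033,RT[0])
s=read_state();print(Ro.from_quat(s['orientation']).as_matrix().T@s['contact_force'])
E
```

```text
time: 14.75
tcp_pos: [0.6128, -0.1993, 0.1689]
orientation: [-0.55, 0.444, 0.27, 0.654]
contact_force: [0.1, 0.2, -0.9]
grip_width: 0.189
t 14.75 row [0.03 0.08 0.02] [-12.5   1.9   0.1] |rot| 0.1 F [ 0.1  0.2 -0.9] g 0.189
[0.79945561 0.44695437 0.24198323]
```

```bash
python3 -m creep '[[[0,0,0,3,0.7,0,1],[0,0,0,6,0.7,0,1],[0,0,0,9,0.7,0,1],[0,0,0,11,0.7,0,1],[0,0,0,13,0.7,0,1],[0,0,0,15,0.7,0,1],[0,0,0,15,0.7,0,1]]]';  python3 - <<'E'
from h import *
delta(M+U*.033,RT[0])
s=read_state();print(Ro.from_quat(s['orientation']).as_matrix().T@s['contact_force'])
for n in ["scene","side","wrist"]:
    im=read_camera(n);cv2.imwrite(f"pics/{n}4.png",im[:,:,::-1])
crop('pics/scene4.png','pics/s2.png',160,120,70,60,8)
crop('pics/side4.png','pics/d2.png',205,90,70,60,8)
a=cv2.imread('pics/s2.png');b=cv2.imread('pics/d2.png')
cv2.imwrite('pics/c4.png',cv2.resize(np.hstack([a,b]),(800,343)))
E
```

```text
time: 15.45
tcp_pos: [0.6191, -0.2012, 0.155]
orientation: [-0.55, 0.444, 0.27, 0.654]
contact_force: [-0.5, 0.0, 0.6]
grip_width: 0.192
t 15.45 row [ 0.04  0.06 -0.01] [-27.9   1.    0.1] |rot| 0.1 F [-0.5  0.   0.6] g 0.192
[-0.78237225  0.13477981 -0.12952387]
```

View pics/c4.png

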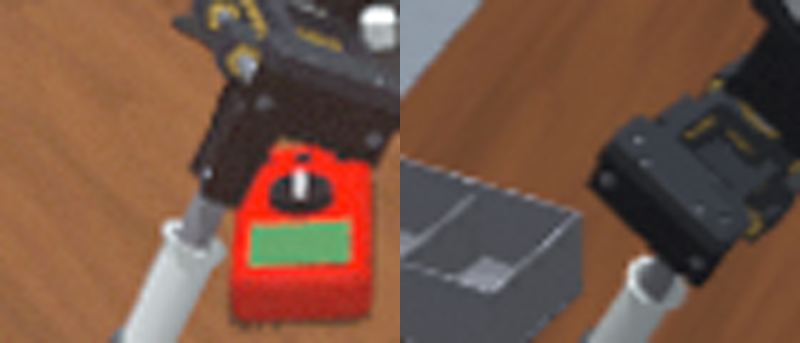

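```bash
python3 - <<'E'
from h import *
crop('pics/wrist4.png','pics/w9.png',180,90,140,170,3)
s=read_state();R=Ro.from_quat(s['orientation']).as_matrix();p=s['tcp_pos']
for n,x,y in (('scene',160,120),('side',205,90)):
    f=lambda P:((proj(n,P)-[x,y]+.5)*8*.714-.5).round(0)
    print(n,'tcp',f(p),'fingerfront',f(p+R[:,2]*.012),f(p-R[:,2]*.012),'mouth',f(M))
E
```

```text
scene tcp [195. 231.] fingerfront [200. 242.] [191. 220.] mouth [193. 240.]
side tcp [261. 277.] fingerfront [248. 287.] [273. 267.] mouth [258. 284.]
```

View pics/w9.png

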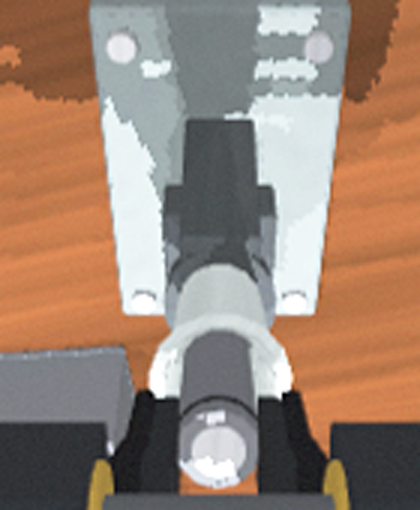

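```bash
python3 - <<'E'
from h import *
im=cv2.imread('pics/scene4.png')[130:180,175:225];im=np.clip(im.astype(float)*2.2,0,255).astype(np.uint8)
b=cv2.imread('pics/side4.png')[90:150,230:290];b=np.clip(b.astype(float)*2.2,0,255).astype(np.uint8)
cv2.imwrite('pics/z.png',np.hstack([cv2.resize(im,(400,400),interpolation=2),cv2.resize(b,(400,400),interpolation=2)]))
E
```

```text
(no output)
```

View pics/z.png

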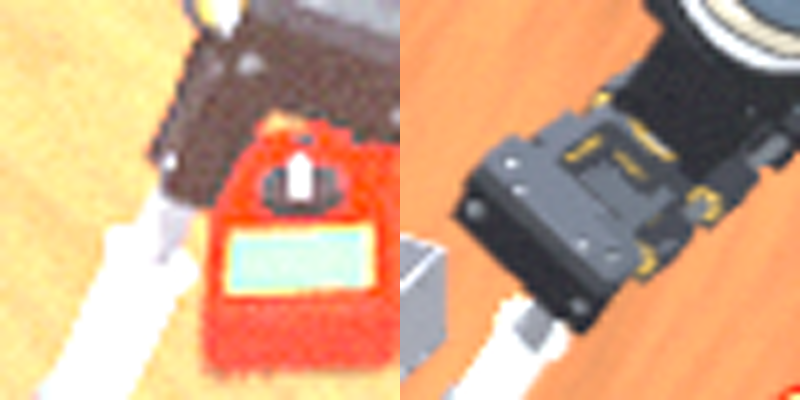

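```bash
python3 -m creep '[[[0,0,0,0,0,0,0.2],[0,0,0,0,0,0,0.2],[0,0,0,0,0,0,0.2],[0,0,0,0,0,0,0.2],[0,0,0,-15,0,0,0.2],[0,0,0,-45,0,0,0.2],[0,0,0,-65,0,0,0.2],[0,0,0,-65,0,0,0.2]]]';  python3 - <<'E'
from h import *
delta(M+U*.033,RT[0])
for n in ["scene","side","wrist"]:
    im=read_camera(n);cv2.imwrite(f"pics/{n}5.png",im[:,:,::-1])
crop('pics/scene5.png','pics/s2.png',160,120,70,60,8)
crop('pics/side5.png','pics/d2.png',205,90,70,60,8)
a=cv2.imread('pics/s2.png');b=cv2.imread('pics/d2.png')
cv2.imwrite('pics/c5.png',cv2.resize(np.hstack([a,b]),(800,343)))
E
```

```text
time: 16.4
tcp_pos: [0.5898, -0.1926, 0.2148]
orientation: [-0.551, 0.442, 0.269, 0.655]
contact_force: [-0.1, -0.3, 0.3]
grip_width: 0.4
t 16.4 row [0.   0.14 0.25] [39.2  3.1  0.2] |rot| 0.3 F [-0.1 -0.3  0.3] g 0.4
```

View pics/c5.png

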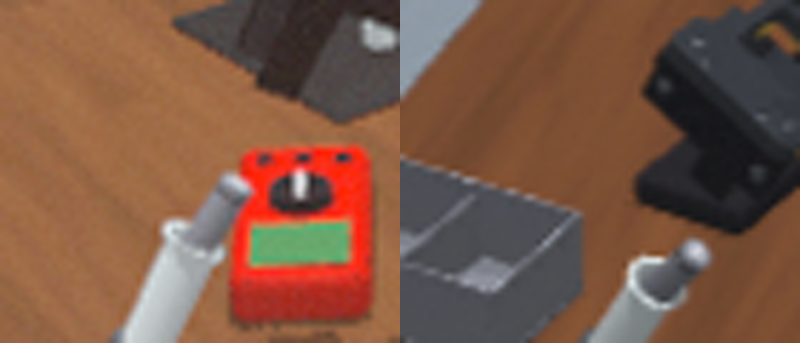

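View pics/wrist5.png

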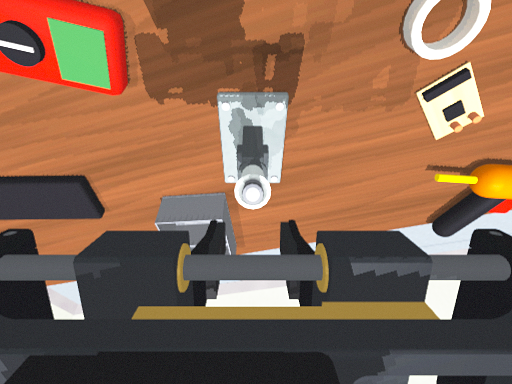

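```bash
python3 - <<'E'
from h import *
s=read_state();R=Ro.from_quat(s['orientation']).as_matrix();p=s['tcp_pos']
c=camera_info('wrist');T=np.linalg.inv(c['tool_from_camera'])
def w(P):
    q=T@np.append(R.T@(P-p),1);return (np.array([c['fx']*q[0]/q[2]+c['cx'],c['fy']*q[1]/q[2]+c['cy']]).round(1))
ty=R[:,1]
print(w(M),w(M+.037*U),w(M+.037*U+.005*ty))
# joint fit of top centre from scene+side
so=np.array([(236+.5)/5.714-.5+160,(182+.5)/5.714-.5+120]);sd=np.array([(294+.5)/5.714-.5+205,(247+.5)/5.714-.5+90])
r=least_squares(lambda X:np.r_[proj('scene',X)-so,proj('side',X)-sd],M)
print(r.x,r.fun); d=r.x-M; print('along',d@U,'ty',d@ty,'tz',d@R[:,2])
crop('pics/wrist5.png','pics/w10.png',210,150,80,70,8)
E
```

```text
[251.7 193.4] [251.7 206.2] [251.7 200.6]
[ 0.59831516 -0.19171389  0.18214674] [-0.15084169 -0.37815058 -0.04026757  0.41872206]
along 0.03978788718148615 ty 0.005818131815998419 tz 0.0031151581252333587
```

View pics/w10.png

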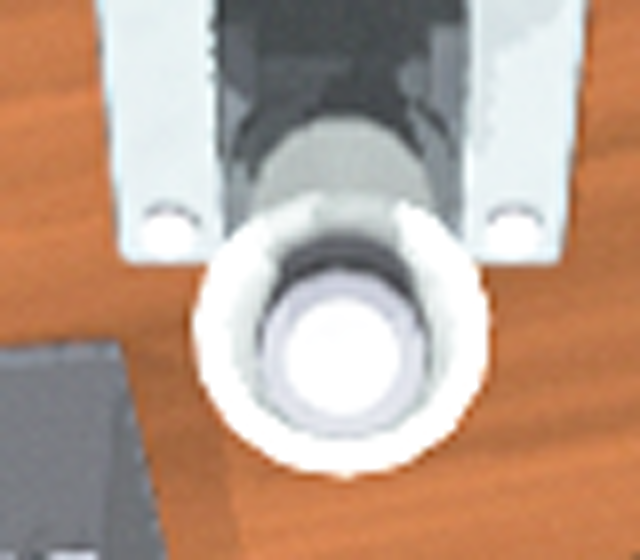

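```bash
python3 -m creep '[[[0,0,0,0,2,0,1],[0,0,0,0,4,0,1],[0,0,0,0,4,0,1],[0,0,0,0,4,0,1],[0,0,0,0,4,0,1],[0,0,0,0,4,0,1]]]';  python3 - <<'E'
from h import *
delta(M+U*.003,RT[0])
im=read_camera("wrist");cv2.imwrite(f"pics/w11.png",cv2.resize(im[120:300,160:340,::-1],(540,540)))
E
```

```text
time: 17.15
tcp_pos: [0.5857, -0.191, 0.2094]
orientation: [-0.55, 0.444, 0.271, 0.653]
contact_force: [0.2, -0.1, 0.3]
grip_width: 0.022
t 17.15 row [ 0.06  0.07 -0.06] [66.6 -3.5 -0.2] |rot| 0.1 F [ 0.2 -0.1  0.3] g 0.022
```

View pics/w11.png

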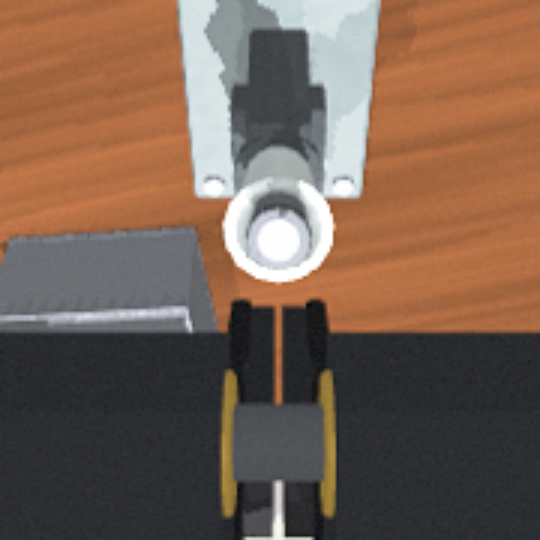

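```bash
python3 -m creep '[[[0,0,0,6,-2.5,0,1],[0,0,0,12,-2.5,0,1],[0,0,0,18,-2.5,0,1],[0,0,0,23,-2.5,0,1],[0,0,0,26,-2.5,0,1],[0,0,0,29,-2.5,0,1],[0,0,0,32,-2.5,0,1],[0,0,0,32,-2.5,0,1]]]';  python3 - <<'E'
from h import *
delta(M+U*.003,RT[0])
s=read_state();print(Ro.from_quat(s['orientation']).as_matrix().T@s['contact_force'])
for n in ["scene","side","wrist"]:
    im=read_camera(n);cv2.imwrite(f"pics/{n}6.png",im[:,:,::-1])
crop('pics/scene6.png','pics/s2.png',160,120,70,60,8)
crop('pics/side6.png','pics/d2.png',205,90,70,60,8)
a=cv2.imread('pics/s2.png');b=cv2.imread('pics/d2.png')
cv2.imwrite('pics/c6.png',cv2.resize(np.hstack([a,b]),(800,343)))
E
```

```text
time: 18.0
tcp_pos: [0.6025, -0.1959, 0.1822]
orientation: [-0.55, 0.444, 0.271, 0.653]
contact_force: [-0.7, 0.2, -0.7]
grip_width: 0.006
t 18.0 row [ 0.07  0.07 -0.08] [34.3 -1.3 -0.3] |rot| 0.1 F [-0.7  0.2 -0.7] g 0.006
[ 0.26270754  0.90967044 -0.01772016]
```

View pics/c6.png

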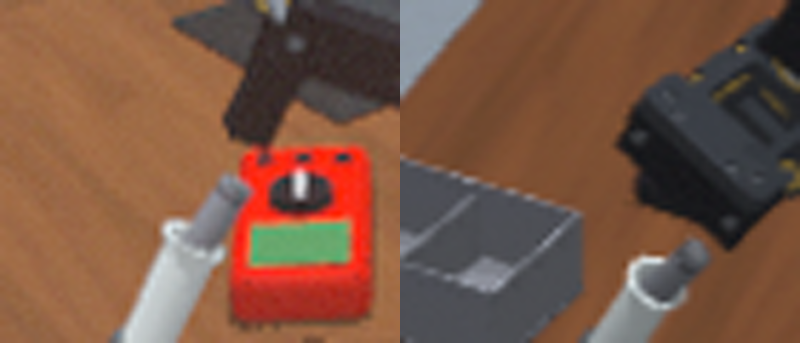

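```bash
python3 -m creep '[[[0,0,0,3,-1,0,1],[0,0,0,6,-1,0,1],[0,0,0,9,-1,0,1],[0,0,0,12,-1,0,1],[0,0,0,12,-1,0,1]]]';  python3 - <<'E'
from h import *
delta(M+U*.003,RT[0])
s=read_state();print(Ro.from_quat(s['orientation']).as_matrix().T@s['contact_force'])
for n in ["scene","side","wrist"]:
    im=read_camera(n);cv2.imwrite(f"pics/{n}7.png",im[:,:,::-1])
crop('pics/scene7.png','pics/s2.png',160,120,70,60,8)
crop('pics/side7.png','pics/d2.png',205,90,70,60,8)
a=cv2.imread('pics/s2.png');b=cv2.imread('pics/d2.png')
cv2.imwrite('pics/c7.png',cv2.resize(np.hstack([a,b]),(800,343)))
E
```

```text
time: 18.65
tcp_pos: [0.6088, -0.1978, 0.172]
orientation: [-0.55, 0.444, 0.271, 0.653]
contact_force: [-0.4, -0.2, 0.7]
grip_width: 0.008
t 18.65 row [ 0.07  0.07 -0.09] [22.2 -0.3 -0.2] |rot| 0.1 F [-0.4 -0.2  0.7] g 0.008
[-0.78191437 -0.016038   -0.36383717]
```

View pics/c7.png

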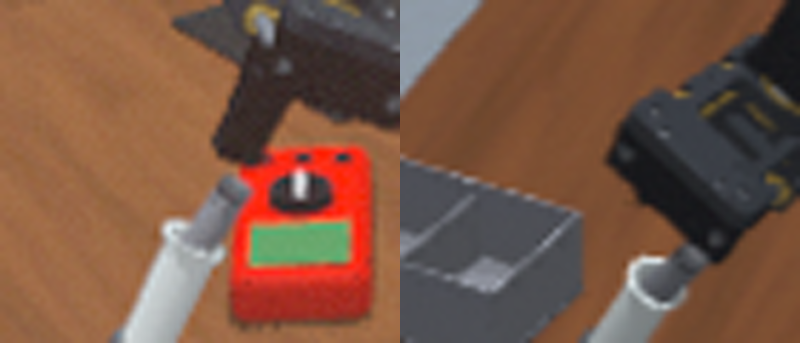

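View pics/wrist7.png

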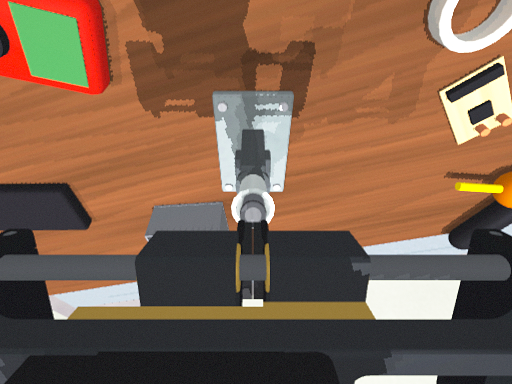

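```bash
python3 -m creep '[[[0,0,0,3,0,0,1],[0,0,0,6,0,0,1],[0,0,0,9,0,0,1],[0,0,0,11,0,0,1],[0,0,0,11,0,0,1]]]';  python3 - <<'E'
from h import *
delta(M+U*.003,RT[0])
s=read_state();print(Ro.from_quat(s['orientation']).as_matrix().T@s['contact_force'])
for n in ["scene","side"]:
    im=read_camera(n);cv2.imwrite(f"pics/{n}8.png",im[:,:,::-1])
crop('pics/scene8.png','pics/s2.png',160,120,70,60,8)
crop('pics/side8.png','pics/d2.png',205,90,70,60,8)
a=cv2.imread('pics/s2.png');b=cv2.imread('pics/d2.png')
cv2.imwrite('pics/c8.png',cv2.resize(np.hstack([a,b]),(800,343)))
E
```

```text
time: 19.3
tcp_pos: [0.6139, -0.1994, 0.1625]
orientation: [-0.55, 0.444, 0.271, 0.653]
contact_force: [-0.7, 0.2, 0.3]
grip_width: 0.006
t 19.3 row [ 0.06  0.06 -0.08] [11.3 -0.2 -0.1] |rot| 0.1 F [-0.7  0.2  0.3] g 0.006
[-0.58194672  0.5451047  -0.00873379]
```

View pics/c8.png

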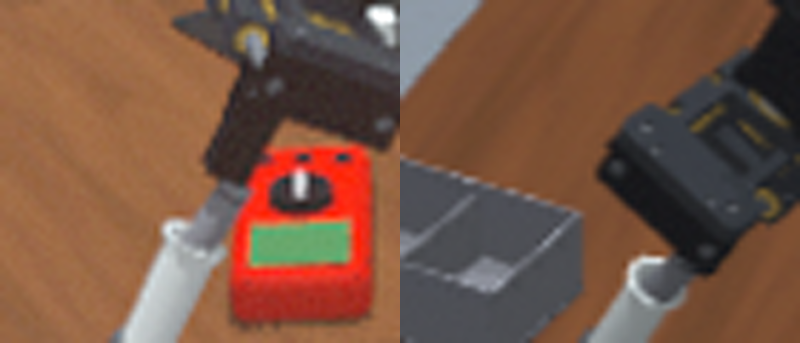

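```bash
python3 -m creep '[[[0,0,0,2,0,0,1],[0,0,0,4,0,0,1],[0,0,0,6,0,0,1],[0,0,0,8,0,0,1]]]';  python3 - <<'E'
from h import *
delta(M+U*.003,RT[0])
s=read_state();print(Ro.from_quat(s['orientation']).as_matrix().T@s['contact_force'])
for n in ["scene","side","wrist"]:
    im=read_camera(n);cv2.imwrite(f"pics/{n}9.png",im[:,:,::-1])
crop('pics/scene9.png','pics/s2.png',160,120,70,60,8)
crop('pics/side9.png','pics/d2.png',205,90,70,60,8)
a=cv2.imread('pics/s2.png');b=cv2.imread('pics/d2.png')
cv2.imwrite('pics/c9.png',cv2.resize(np.hstack([a,b]),(800,343)))
E
```

```text
time: 19.8
tcp_pos: [0.6191, -0.2011, 0.1575]
orientation: [-0.551, 0.443, 0.269, 0.654]
contact_force: [-1.5, 0.6, 7.5]
grip_width: 0.008
t 19.8 row [0.03 0.07 0.17] [4.3 2.2 0.1] |rot| 0.2 F [-1.5  0.6  7.5] g 0.008
[-7.32547686 -2.16851134  0.1277867 ]
```

View pics/c9.png

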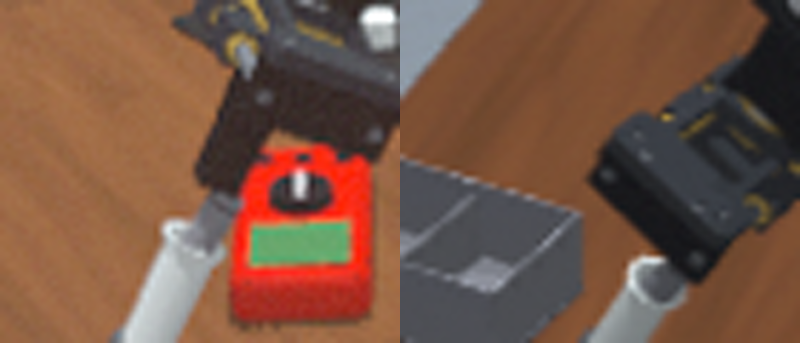

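View pics/wrist9.png

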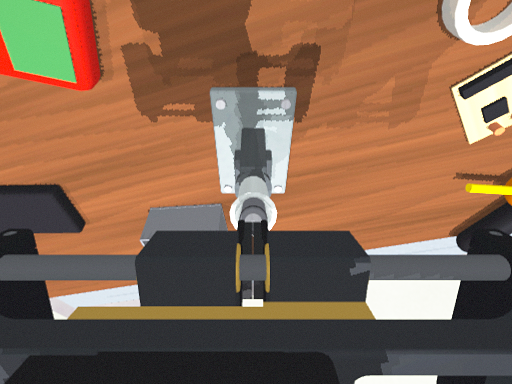

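```bash
python3 -m creep '[[[0,0,0,2,1,0,1],[0,0,0,4,1,0,1],[0,0,0,6,1,0,1],[0,0,0,8,1,0,1],[0,0,0,10,1,0,1]]]';  python3 - <<'E'
from h import *
delta(M+U*.003,RT[0])
s=read_state();print(Ro.from_quat(s['orientation']).as_matrix().T@s['contact_force'])
E
```

```text
time: 20.45
tcp_pos: [0.625, -0.2031, 0.1506]
orientation: [-0.552, 0.442, 0.267, 0.655]
contact_force: [-2.3, 0.9, 9.8]
grip_width: 0.007
t 20.45 row [0.   0.06 0.5 ] [-4.8  4.3  0.3] |rot| 0.5 F [-2.3  0.9  9.8] g 0.007
[-9.75407985 -2.63961128  0.26246161]
```

```bash
python3 -m creep '[[[0,0,0.5,2,3,0,1],[0,0,0.5,4,5,0,1],[0,0,0.5,6,5,0,1],[0,0,0.5,8,5,0,1],[0,0,0.5,10,5,0,1]]]';  python3 - <<'E'
from h import *
delta(M+U*.003,RT[0])
s=read_state();print(Ro.from_quat(s['orientation']).as_matrix().T@s['contact_force'])
for n in ["scene","side"]:
    im=read_camera(n);cv2.imwrite(f"pics/{n}10.png",im[:,:,::-1])
crop('pics/scene10.png','pics/s2.png',160,120,70,60,8)
crop('pics/side10.png','pics/d2.png',205,90,70,60,8)
a=cv2.imread('pics/s2.png');b=cv2.imread('pics/d2.png')
cv2.imwrite('pics/c10.png',cv2.resize(np.hstack([a,b]),(800,343)))
E
```

```text
time: 20.95
tcp_pos: [0.6297, -0.2046, 0.1438]
orientation: [-0.552, 0.441, 0.266, 0.655]
contact_force: [-0.8, 0.8, 11.7]
grip_width: 0.002
t 20.95 row [-0.02  0.06  0.62] [-13.1   5.3   0.3] |rot| 0.6 F [-0.8  0.8 11.7] g 0.002
[-10.68073314  -4.85991839   0.59114973]
```

View pics/c10.png

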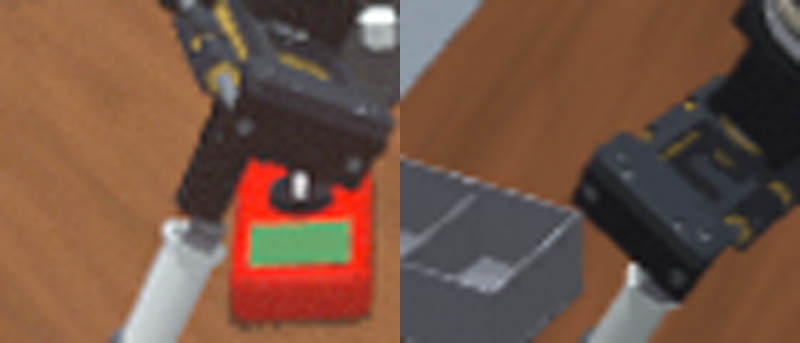

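```bash
python3 -m creep '[[[0,0,0,-6,0,0,1],[0,0,0.6,-8,5,0,1],[0,0,0.6,-8,6,0,1],[0,0,0.6,-8,6,0,1]]]';  python3 - <<'E'
from h import *
delta(M+U*.003,RT[0])
s=read_state();print(Ro.from_quat(s['orientation']).as_matrix().T@s['contact_force'])
im=read_camera("wrist");cv2.imwrite(f"pics/w12.png",cv2.resize(im[120:300,160:340,::-1],(540,540)))
E
```

```text
time: 21.45
tcp_pos: [0.62, -0.2015, 0.1467]
orientation: [-0.55, 0.445, 0.271, 0.654]
contact_force: [0.1, -0.2, -0.6]
grip_width: 0.003
t 21.45 row [-0.01  0.05 -0.11] [-5.6 -2.1  0.2] |rot| 0.1 F [ 0.1 -0.2 -0.6] g 0.003
[ 0.60841648  0.17445627 -0.14441912]
```

View pics/w12.png

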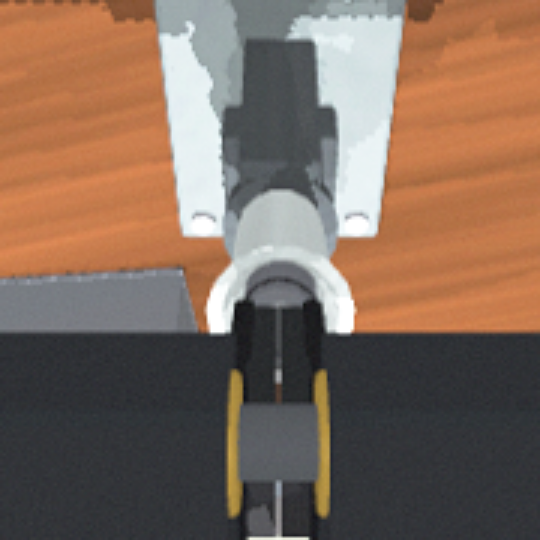

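```bash
python3 -m creep '[[[0,0,0,4,0,0,1],[0,0,0,7,0,0,1],[0,0,0,9,0,0,1],[0,0,0,11,0,0,1],[0,0,0,13,0,0,1],[0,0,0,15,0,0,1]]]';  python3 - <<'E'
from h import *
delta(M+U*.003,RT[0])
s=read_state();print(Ro.from_quat(s['orientation']).as_matrix().T@s['contact_force'])
E
python3 -m creep '[[[0,0,0.2,2,2,0,1],[0,0,0.2,4,2,0,1],[0,0,0.2,5,2,0,1],[0,0,0.2,6,2,0,1]]]';  python3 - <<'E'
from h import *
delta(M+U*.003,RT[0])
s=read_state();print(Ro.from_quat(s['orientation']).as_matrix().T@s['contact_force'])
for n in ["scene","side"]:
    im=read_camera(n);cv2.imwrite(f"pics/{n}11.png",im[:,:,::-1])
crop('pics/scene11.png','pics/s2.png',160,120,70,60,8)
crop('pics/side11.png','pics/d2.png',205,90,70,60,8)
a=cv2.imread('pics/s2.png');b=cv2.imread('pics/d2.png')
cv2.imwrite('pics/c11.png',cv2.resize(np.hstack([a,b]),(800,343)))
E
```

```text
time: 22.1
tcp_pos: [0.6282, -0.2042, 0.1347]
orientation: [-0.55, 0.444, 0.27, 0.654]
contact_force: [-1.5, 1.6, 5.5]
grip_width: 0.005
t 22.1 row [-0.03  0.05  0.07] [-20.3  -0.3   0.4] |rot| 0.1 F [-1.5  1.6  5.5] g 0.005
[-5.70867429 -0.96833973  1.15620759]
time: 22.5
tcp_pos: [0.6315, -0.2053, 0.1325]
orientation: [-0.55, 0.443, 0.269, 0.655]
contact_force: [-16.8, 6.1, 31.1]
grip_width: 0.009
t 22.5 row [-0.1   0.12  0.25] [-23.9   1.7   0.6] |rot| 0.3 F [-16.8   6.1  31.1] g 0.009
[-35.87627666   0.59352932   1.18233435]
```

View pics/c11.png

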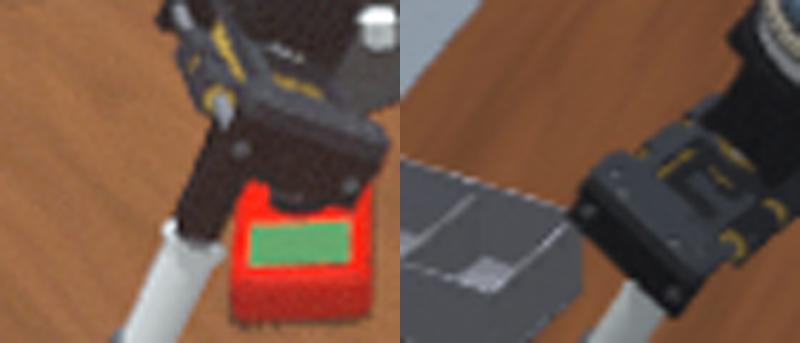

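```bash
python3 -m creep '[[[0,0,0,-5,0,0,1],[0,0,0,-25,0,0,1],[0,0,0,-60,0,0,1],[0,0,0,-90,0,0,1],[0,0,0,-90,0,0,1]]]';  python3 - <<'E'
from h import *
delta(M+U*.003,RT[0])
ims={}
for n in ["scene","side","wrist"]:
    im=read_camera(n);cv2.imwrite(f"pics/{n}12.png",im[:,:,::-1])
crop('pics/scene12.png','pics/s2.png',170,145,40,40,10)
crop('pics/side12.png','pics/d2.png',230,125,40,40,10)
crop('pics/wrist12.png','pics/w13.png',215,150,80,80,7)
a=cv2.imread('pics/s2.png');b=cv2.imread('pics/d2.png')
cv2.imwrite('pics/c12.png',np.hstack([a,b]))
for n,x,y in (('scene',170,145),('side',230,125)):
    f=lambda P:((proj(n,P)-[x,y]+.5)*10-.5).round(0)
    print(n,f(M),f(M+.003*U),f(M+.006*U))
E
```

```text
time: 23.1
tcp_pos: [0.5904, -0.1936, 0.2148]
orientation: [-0.551, 0.441, 0.267, 0.656]
contact_force: [0.3, 0.2, 1.2]
grip_width: 0.005
t 23.1 row [-0.15  0.2   0.57] [68.8  4.4  0.7] |rot| 0.6 F [0.3 0.2 1.2] g 0.005
scene [238. 170.] [242. 161.] [246. 153.]
side [202. 148.] [206. 142.] [210. 136.]
```

View pics/c12.png

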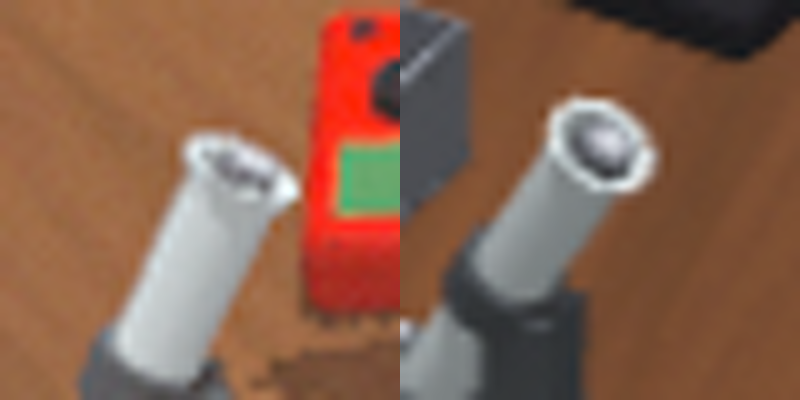

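View pics/w13.png

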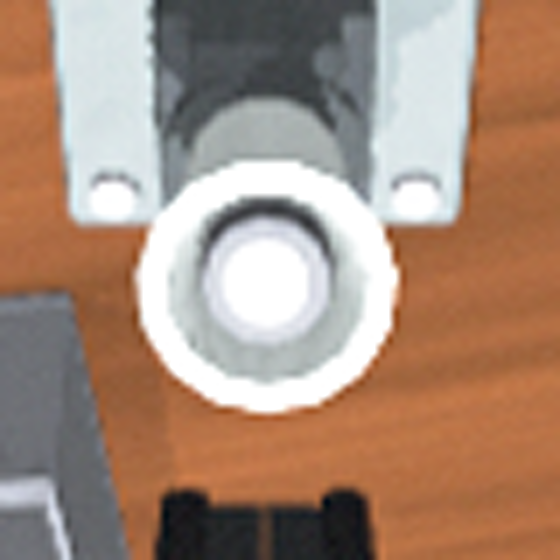

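```bash
python3 - <<'E'
from h import *
a=cv2.resize(cv2.imread('pics/scene12.png')[152:172,184:204],(400,400),interpolation=2);b=cv2.resize(cv2.imread('pics/side12.png')[130:150,240:260],(400,400),interpolation=2)
for im,n,x,y in ((a,'scene',184,152),(b,'side',240,130)):
    for z,rr,col in ((0,.0175,(0,0,255)),(.003,.009,(0,255,0)),(.008,.009,(255,0,0))):
        pts=[]
        for t in np.linspace(0,2*pi,60):
            P=M+U*z+rr*(cos(t)*h+sin(t)*np.cross(U,h));pts.append((proj(n,P)-[x,y]+.5)*20)
        cv2.polylines(im,[np.array(pts).astype(int)],True,col,1)
cv2.imwrite('pics/e.png',np.hstack([a,b]))
E
```

```text
(no output)
```

View pics/e.png

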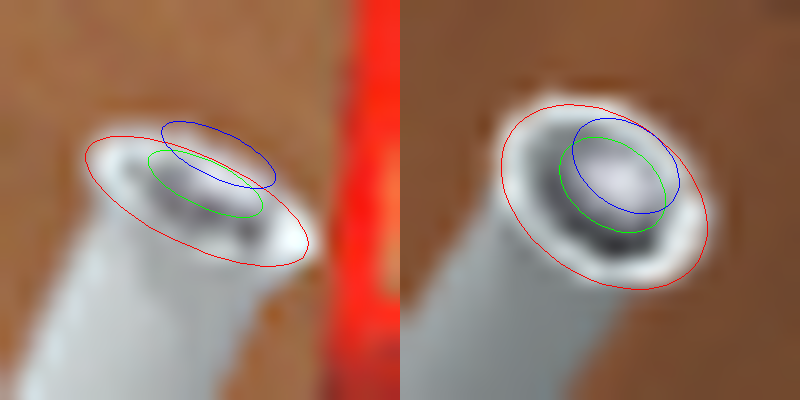

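```bash
python3 -m creep '[[[0,0,0.5,30,4,0,1],[0,0,0.5,60,4,0,1],[0,0,0.5,75,4,0,1],[0,0,0.5,82,4,0,1],[0,0,0.5,84,4,0,1],[0,0,0.5,84,4,0,1]]]';  python3 - <<'E'
from h import *
delta(M-U*.020,RT[0])
s=read_state();print(Ro.from_quat(s['orientation']).as_matrix().T@s['contact_force'])
E
```

```text
time: 23.85
tcp_pos: [0.625, -0.2032, 0.1347]
orientation: [-0.548, 0.446, 0.272, 0.654]
contact_force: [-0.8, -0.3, -0.0]
grip_width: 0.007
t 23.85 row [-0.09  0.11 -0.35] [ 4.3 -3.3  0.4] |rot| 0.4 F [-0.8 -0.3 -0. ] g 0.007
[-0.29131352  0.62864027 -0.4820862 ]
```

```bash
python3 -m creep '[[[0,0,0,1,-3,0,1],[0,0,0,2,-3,0,1],[0,0,0,3,-3,0,1],[0,0,0,4,-3,0,1]]]';  python3 - <<'E'
from h import *
delta(M-U*.020,RT[0])
s=read_state();print(Ro.from_quat(s['orientation']).as_matrix().T@s['contact_force'])
E
python3 -m creep '[[[0,0,0,1.5,0,0,1],[0,0,0,3,0,0,1],[0,0,0,3,0,0,1]]]';  python3 - <<'E'
from h import *
delta(M-U*.020,RT[0])
s=read_state();print(Ro.from_quat(s['orientation']).as_matrix().T@s['contact_force'])
E
```

```text
time: 24.25
tcp_pos: [0.6294, -0.2043, 0.1329]
orientation: [-0.548, 0.445, 0.272, 0.654]
contact_force: [-0.0, 0.1, 0.4]
grip_width: 0.007
t 24.25 row [-0.08  0.13 -0.31] [ 0.6 -0.   0.2] |rot| 0.3 F [-0.   0.1  0.4] g 0.007
[-0.35647651 -0.12333176  0.0643014 ]
time: 24.55
tcp_pos: [0.6326, -0.2055, 0.1334]
orientation: [-0.549, 0.444, 0.27, 0.655]
contact_force: [-6.8, 2.1, 13.2]
grip_width: 0.005
t 24.55 row [-0.13  0.16  0.  ] [-0.6  3.1  0.5] |rot| 0.2 F [-6.8  2.1 13.2] g 0.005
[-14.99681583  -0.12829993   0.11108307]
```

```bash
python3 -m creep '[[[0,0,0,2,3,0,1],[0,0,0,4,3,0,1],[0,0,0,4,3,0,1],[0,0,0,4,3,0,1]]]';  python3 - <<'E'
from h import *
delta(M-U*.020,RT[0])
s=read_state();print(Ro.from_quat(s['orientation']).as_matrix().T@s['contact_force'])
E
```

```text
time: 24.95
tcp_pos: [0.6332, -0.2058, 0.1333]
orientation: [-0.55, 0.441, 0.268, 0.657]
contact_force: [-19.0, 6.1, 29.8]
grip_width: 0.002
t 24.95 row [-0.22  0.29  0.35] [-1.   3.6  0.5] |rot| 0.5 F [-19.    6.1  29.8] g 0.002
[-35.73200028   3.03182477   0.65182737]
```

Held at 36 N with no movement, so the piston is on its hard stop. I'll retreat and check.

```bash
python3 -m creep '[[[0,0,0,-5,0,0,1],[0,0,0,-25,0,0,0.8],[0,0,0,-60,0,0,0],[0,0,0,-100,0,0,-1],[0,0,0,-120,0,0,-1],[0,0,0,-120,0,0,-1],[0,0,0,-120,0,0,-1]]]';  python3 - <<'E'
from h import *
s=read_state();print(s['time'],s['grip_width'],s['dq'].round(3))
for n in ["scene","side"]:
    im=read_camera(n);cv2.imwrite(f"pics/{n}13.png",im[:,:,::-1])
a=cv2.resize(cv2.imread('pics/scene13.png')[145:185,170:210],(400,400),interpolation=2);b=cv2.resize(cv2.imread('pics/side13.png')[125:165,230:270],(400,400),interpolation=2)
cv2.imwrite('pics/f.png',np.hstack([a,b]))
E
```

```text
time: 25.65
tcp_pos: [0.5773, -0.1892, 0.2382]
orientation: [-0.55, 0.441, 0.269, 0.657]
contact_force: [-0.9, 0.0, 0.4]
grip_width: 0.468
25.65 0.4675515063162859 [ 0.017  0.032 -0.015  0.009  0.001  0.002 -0.001]
```

View pics/f.png

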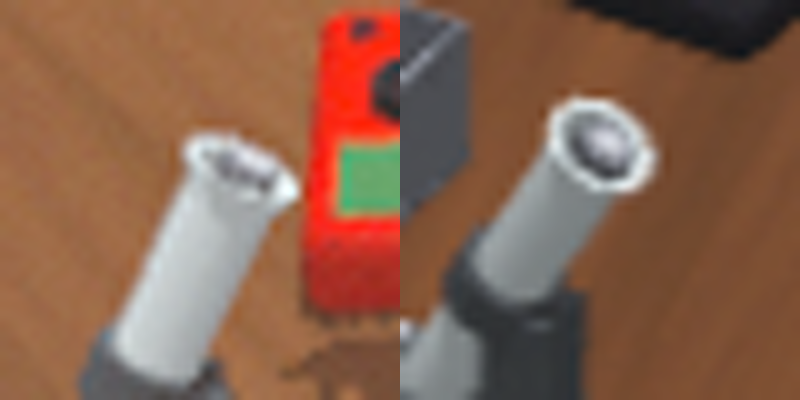

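View pics/scene13.png

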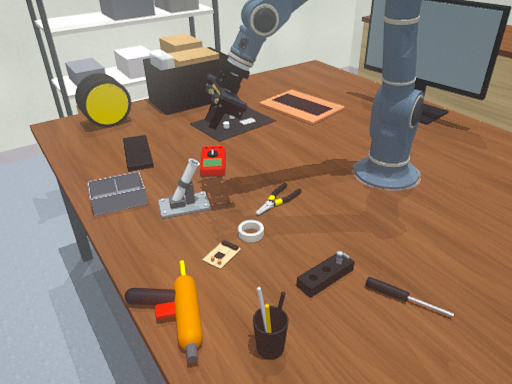

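```bash
python3 -c "
from station import *
print(sign_off())"
```

```text
the job is handed in; nothing more can be done
None
```

Both long cells are in the tube, one after the other, with the piston pressed against its hard stop. I opened the gripper, drew it clear of the tube and handed the job in at about 25.7 s of the 64 s allowed.

I fed the first cell into the mouth and let it slide down. I used the second cell to push it further, then pressed the second cell home with the closed fingertips.

**Piston home:** the push took about 6–11 N while the piston was moving. At the end the force rose sharply to about 36 N. A second press, again to about 36 N, did not move the cell any further.

**Cell standing out:** the scene and side pictures show the top of the second cell about 3 mm above the rim, give or take 2 mm. The pictures are too coarse to measure it closer, so the hard stop is the better evidence.

**Other things:** in the last scene picture the short cell is still in the rack, and the tape, meter and screwdriver look unmoved. I judged this by eye and did not measure it.

**One disagreement:** when pressing, the fingertips touched the cell about 20 mm later than the reported tool position implied. I therefore judged the press by force and pictures, not by that position.

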